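Open the filter bay of the dust filter unit

ROBOT

A 6-joint arm with a two-finger parallel gripper is mounted at the origin on the work surface; the furniture and walls round the work are solid. World frame = base frame: x ahead of the robot, y to its left, z up, the work surface at z = 0. Lengths are in mm, angles in rad, forces in N, time in s.
With the tool pointing down it reaches from about 350 to 875 mm from the base axis. Payload 4.2 kg.
Tool frame: the origin (TCP) lies on the mounting face of the last link; the fingertips stand 173 mm ahead of it and the grasp point (between the pads) lies 155 mm ahead of it; z points along the fingers, y is the direction in which the jaws open and shut (so a half turn about z gives the same grasp; the last joint's range is limited). The gripper opens to 85 mm and grips with 20 to 120 N. Pads are 22 mm wide; open, the fingers measure 114 mm over their backs; the gripper's body (76 mm by 85 mm) begins 54 mm behind the grasp point. The pads swing forward as they close: fully open they stand 13 mm farther back than shut.
Start: joints at [1.563, 0.385, 0.008, 0, -1.194, -0.259], TCP at [164.747, 602.875, 404.712] pointing down, gripper open.
Joint ranges: [-3.14, 3.14], [-1.21, 2.06], [-1.07, 1.41], [-3.16, 2.05], [-2.99, -0.16], [-3.1, 3.1]. Speed limits (rad/s): [2.79, 2.79, 3.14, 3.14, 3.14, 3.14].

INTERFACE

Orientations are given as a unit quaternion [x, y, z, w].
In Python, from bench import arm gives the robot as it stands. The module is installed in compiled form; this text tells all that it offers.
- The arm moves only by the tool play_rows, never from a script. Its argument "moves" is a list of rows, each a list of 3 entries, a list of its own where there are three numbers: the shift along the world's x, y, z in units of 30 cm (1.0 is 30 cm), then the turn about the world's z in units of 30 degrees (1.0 is 30 degrees), then the gripper's target within -1 to 1 (shut at 1, half-way at 0, fully open at -1). In form: [[[x, y, z], turn, jaw], ...]. A call has 1 to 12 rows; each row is the pose to reach, as a shift and turn from the pose measured when the call began; what a row does not reach only later rows make up. A row lasts 1/8 s, in which the tool goes at most 62.5 mm and 10.7 degrees, less where a joint would pass 70% of its speed; a pose out of reach is approached as far as the arm can. A call with a number of a shift or a turn outside -1 to 1 is refused whole. A call with a gripper value outside its range is refused whole. The fingers move at their own pace and stop on an object; the grip force is fixed at half the most. Time passes only in rows, so rows that repeat a pose let the fingers close. It gives the time, the measured TCP pose, the force and the opening at its end, in the units of the state.
- arm.read_state(): the state, without advancing time (a new reading comes with each control period).
- arm.get_image(name): name is "scene" or "top" or "wrist"; returns a dict with "pixels" (420x560x3 uint8, red, green, blue), "vfov" (degrees; the focal length in pixels is half the picture's height over the tangent of half this angle, whatever the lens; pixels are square), "cx", "cy" (the principal point, pixels), "xyz" and "rotation" of the camera in the world. Camera axes: x right, y up, looking along -z (the intrinsics and any distortion apply to the point x, -y, -z); pixel columns grow to the right and rows downward; lengths in mm; the calibration is good to about 2 mm. A picture is of the moment at which its call begins. There is no depth.
- arm.job_done(): hands the job in, once; it reports no verdict.
Trained networks look in a picture, given as the dict that the camera call returned (one of the last four; its "shot" number tells which), for a name from the list of things; names that differ only in an ending like _2 or _b are one class to them, and where a whole thing is asked for, a point or a joint stands for the part that bears it (a point fixed in the world has none). Each returns a list of dicts, best first, with "conf" (0 to 1); they miss things now and then, are a little off and sometimes report something else, mostly with a low value. They report only what shows in the picture. A call takes as long as a camera call. They do not tell look-alikes from the thing itself.
- arm.look_for(name, picture): "centre" ([x, y, z] in mm, in world coordinates, good to about 4 mm: the middle of the surface that is visible of it).
The state is a dict: "clock": time; "joints": joint angles; "joint_vel": joint speeds; "joint_efforts": joint torques, N m; "position": TCP position; "ee_rot": TCP orientation; "contact_force": force on the tool from outside, world axes, zero at the start; "wrist_torque": the same for the moment, N m; "gripper_width": finger opening in mm.
Only numpy, scipy, OpenCV 4.12 (cv2) and the standard library are available. Lean on these libraries where they do the work, as an engineer would, in place of code of your own. Each camera call takes 0.05 s, during which the arm holds its last target.

TASK

The bench-top dust filter unit is due for a new filter. With your fingertips press its snap tab all the way in, then push the released cover along its guides off its seat and onto the rear deck, until the filter bay is completely uncovered. Only press and push: do not pick the cover up, and leave the other things on the table where they are.

Things in the scene. Friction and masses are not known exactly. Their poses are not given: they have to be found in the camera images.
- filter_unit: Off-white bench-top dust filter unit, 256x120x62 mm, fixed to the table. Origin: on its underside, at table height, 21 mm before the middle of the snap tab; z up. +x runs along it from the plain front end to the rear end with the black hose spigot (sticks out to x = 160 mm), the way the cover comes off. Ledges (top z = 53 mm) and guide lips (inner faces y = +-52, top z = 62 mm) run its whole length.
- bay (a point): centre of the filter bay's opening, which is 96 (x) x 76 (y) mm, at ledge height (z = 53 mm), 55 mm before the unit's origin; axes as the unit's. The seated cover lies centred over it, unit x -110 to 0 mm; a front wall (inner face x = -112, top z = 62 mm) stops it on that side.
- deck_end (a point): middle of the end stop wall's inner face (unit x = 120 mm) at ledge height; wall top z = 62 mm. Between the seat and this wall lies the rear deck (top z = 50 mm); axes as the unit's. The cover against this wall has its origin at unit x = +65 mm, 120 mm from its seat.
- cover: Grey loose cover of the bay, a plate 110 (x) x 100 (y) x 8 mm, 0.2 kg. Origin: centre of its underside, z = 53 mm above the table; axes as the unit's. It slides on the ledges between the guide lips with 2 mm side play, about 2 N once released. A thumb step 88 mm wide stands across it. Too wide to be pinched.
- cover_step (a point): middle of the upright face of the cover's thumb step (looks to -x), the place to push towards +x: 15 mm before the cover's centre, 7 mm above the plate's top, 15 mm above its underside. The step is 88 mm wide, rises 14 mm above the plate and slopes down behind to +x; 40 mm of flat plate lie before the face, room for a fingertip. Axes as the cover's.
- snap_tab (a joint): how far the snap tab is pressed in, m: 0 = out (as it starts), blocks the cover; 0.010 = fully in against its stop. It goes straight down, takes about 4 N, and stays where it is left (no spring). The cover can pass over it from about 0.0085 on.
- tab_top (a point): centre of the top of the grey snap tab, a ribbed block 36 (x) x 48 (y) mm in the rear deck, centred 21 mm beyond the seated cover's +x edge, on the unit's middle line. Its top stands 61 mm above the table when out and 51 mm (1 mm above the deck) when fully in; axes as the unit's.
- glue_b: small white plastic glue bottle with yellow band, 34 mm across, 50 tall, standing beside the unit; loose, to be left alone. Origin: centre of its underside.
- loupe: black round loupe, 32 mm across, 27 tall, standing beside the unit; loose, to be left alone. Origin: centre of its underside.
- dish: small round white dish, 68 mm across, 14 tall, beside the unit; loose, to be left alone. Origin: centre of its underside.
- sherd_a: brown pottery sherd, 73x60x19 mm, lying beside the unit; loose, to be left alone. Origin: centre of its underside.
- sherd_b: brown pottery sherd, 73x61x18 mm, lying before the unit's front end; loose, to be left alone. Origin: centre of its underside.
- tape_roll: roll of brown tape, 96 mm across, 25 tall, lying flat beside the unit's rear end; loose, to be left alone. Origin: centre of its underside.
Mind the look-alikes: they are no part of the job. Leave any green look-alike of the cover alone.

How it is judged (in metres and radians):
On the way:
1. the snap tab is pressed in while the cover still sits on its seat (value of joint snap_tab above 0.0085 m and x of cover in the frame of filter_unit below -0.045 m), for 0.1 s.
At the end, for the whole second after the job is handed in: The cover lies flat and at rest on the ledges over the rear deck, between its guides, at least 101 mm along from its seat so that the whole bay is open (to 2 mm); the tab is still in; every other thing is within 20 mm of where it stood (x of cover in the frame of filter_unit between 0.046 and 0.07 m and y of cover in the frame of filter_unit between -0.006 and 0.006 m and z of cover in the frame of filter_unit between 0.05 and 0.056 m and angle between cover's own z axis and vertical below 0.05 rad and value of joint snap_tab above 0.008 m and linear speed of cover below 0.01 m/s); the robot touches nothing.
It fails at once if the cover is lifted or tipped (more than 7 mm off its ledges or 0.12 rad) (z of cover in the frame of filter_unit above 0.06 m or angle between cover's own z axis and vertical above 0.12 rad).
It fails at once if another thing is moved by more than 20 mm or knocked over (distance of any of glue_b, loupe, dish, sherd_a, sherd_b, tape_roll from where it was at the start of the episode above 0.02 m or angle between any of glue_b, loupe, dish, sherd_a, sherd_b, tape_roll's own z axis and vertical above 0.5 rad).
It also fails if it takes over 38 s, if anything falls off the work surface, if the arm or the gripper's body presses on something with over 40 N, if the wrist force passes 120 N, or if a joint passes its speed limit or range.

## Working session

There is one attempt and no reset: what is moved stays moved. The work goes in short steps, Python scripts to look and compute and a tool call to move; the robot and the scene stay as the last step left them, time stands still between calls to the robot, and variables do not carry over. Pictures are saved under pics/ and viewed, and the job is handed in when it is done.

Besides the shell and the picture viewer there is one more tool, called after "Emit:" by a JSON object that holds its "method" and its "body". play_rows: Moves the arm, as the interface text tells. Shifts and turns lie within -1 to 1; 1 stands for 30 cm of shift or 30 degrees of turn. Its arguments: {"type":"object","properties":{"moves":{"type":"array"}},"required":["moves"]}

```bash
mkdir -p pics; cat > h.py <<'E'
import numpy as np, cv2
from bench import arm
def save(p,n): cv2.imwrite('pics/'+n+'.png',cv2.cvtColor(p['pixels'],cv2.COLOR_RGB2BGR))
def foc(p): return 210/np.tan(np.radians(p['vfov'])/2)
def R(p):
    r=np.array(p['rotation'],float)
    if r.size==9: return r.reshape(3,3)
    from scipy.spatial.transform import Rotation as Ro
    return Ro.from_quat(r).as_matrix()
def proj(p,X):
    c=(np.atleast_2d(X)-np.array(p['xyz']))@R(p); f=foc(p)
    return np.c_[p['cx']+f*c[:,0]/-c[:,2], p['cy']-f*c[:,1]/-c[:,2]]
def ray(p,u,v,z):
    f=foc(p); d=R(p)@np.array([(u-p['cx'])/f,-(v-p['cy'])/f,-1]); o=np.array(p['xyz'])
    return o+d*(z-o[2])/d[2]
E
python3 - <<'E'
from h import *
print(arm.read_state())
for n in ['scene','top','wrist']:
    p=arm.get_image(n); save(p,n+'0'); print(n,{k:v for k,v in p.items() if k!='pixels'})
    for t in ['filter_unit','cover','snap_tab','cover_step','tab_top','tape_roll']:
        print(t,[(np.round(r['centre']),round(r['conf'],2), proj(p,r['centre']).round()) for r in arm.look_for(t,p)[:3]])
E
```

```text
{'clock': 0.0, 'joints': array([ 1.56258254e+00,  3.85560602e-01,  6.60120536e-03, -5.16518099e-04,
       -1.19406418e+00, -2.58564622e-01]), 'joint_vel': array([-7.43193544e-04, -4.28090691e-04, -7.94344642e-05,  1.07957181e-03,
       -1.63229644e-03,  6.32534321e-05]), 'joint_efforts': array([ 1.10355199e-03, -3.92286944e+01,  1.88399577e+01,  4.18607980e+00,
       -4.56464215e-03, -6.10223818e-07]), 'position': array([164.69606783, 602.68035254, 403.6065042 ]), 'ee_rot': array([ 9.91103524e-01, -1.33088343e-01, -9.91289552e-05,  1.13488094e-03]), 'contact_force': array([-0.24770093,  0.73283654,  0.94850935]), 'wrist_torque': array([ 0.0152475 ,  0.02028249, -0.04981993]), 'gripper_width': 85.44392535670832}
scene {'vfov': 42.49528859787341, 'cx': 280.965680993531, 'cy': 210.9731151815572, 'xyz': array([ -13.01843016, -704.78949727,  664.08998265]), 'rotation': array([ 0.46325838, -0.15045929, -0.28948829,  0.82398435]), 'shot': 1}
filter_unit [(array([594.,  66.,  47.]), 0.73, array([[288., 215.]]))]
cover [(array([520.,  91.,  64.]), 0.87, array([[253., 216.]])), (array([ 474
[... 910 characters left out ...]
 228.]]))]
snap_tab [(array([608., 109.,  59.]), 0.58, array([[246., 182.]])), (array([665., -18.,  15.]), 0.5, array([[302., 164.]]))]
cover_step [(array([ 487., -241.,    8.]), 0.93, array([[398., 243.]])), (array([528., 102.,  62.]), 0.77, array([[248., 218.]]))]
tab_top [(array([604., 115.,  59.]), 0.54, array([[244., 184.]]))]
tape_roll [(array([683., 293.,  28.]), 0.97, array([[169., 152.]]))]
wrist {'vfov': 64.74258407269654, 'cx': 287.034707096156, 'cy': 209.116582911352, 'xyz': array([243.73854749, 581.773939  , 375.58692707]), 'rotation': array([ 0.09732498, -0.12749932,  0.78423961, -0.59936634]), 'shot': 3}
filter_unit []
cover []
snap_tab []
cover_step []
tab_top []
tape_roll []
```

View pics/scene0.png

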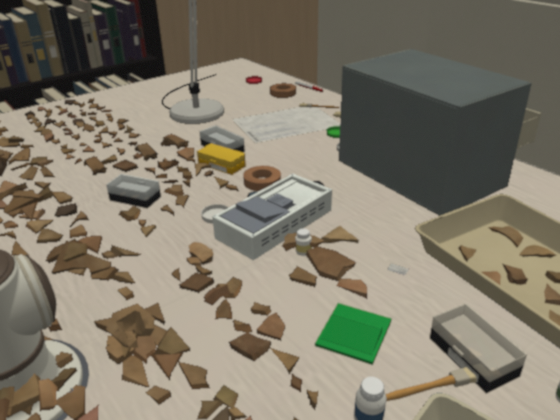

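View pics/top0.png

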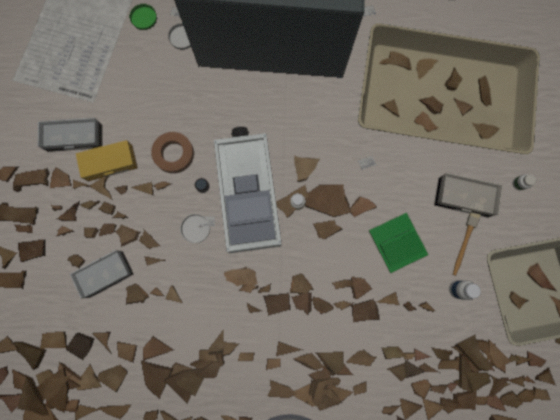

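```bash
python3 - <<'E'
import cv2
a=cv2.imread('pics/top0.png')[100:290,160:330]; cv2.imwrite('pics/top0c.png',cv2.resize(a,None,fx=3,fy=3,interpolation=cv2.INTER_CUBIC))
a=cv2.imread('pics/scene0.png')[140:280,190:370]; cv2.imwrite('pics/scene0c.png',cv2.resize(a,None,fx=4,fy=4,interpolation=cv2.INTER_CUBIC))
E
```

```text
(no output)
```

View pics/top0c.png

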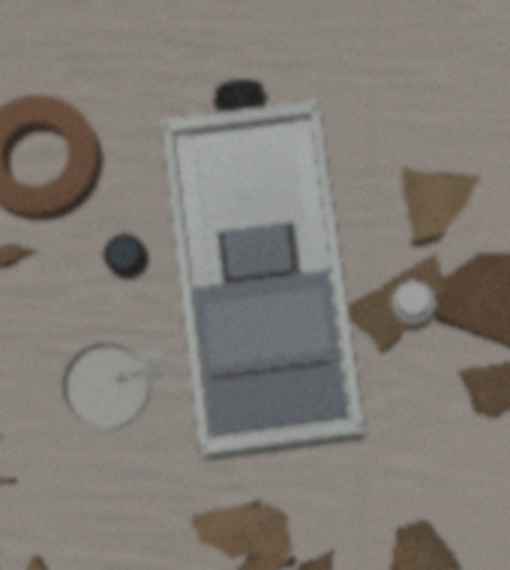

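View pics/scene0c.png

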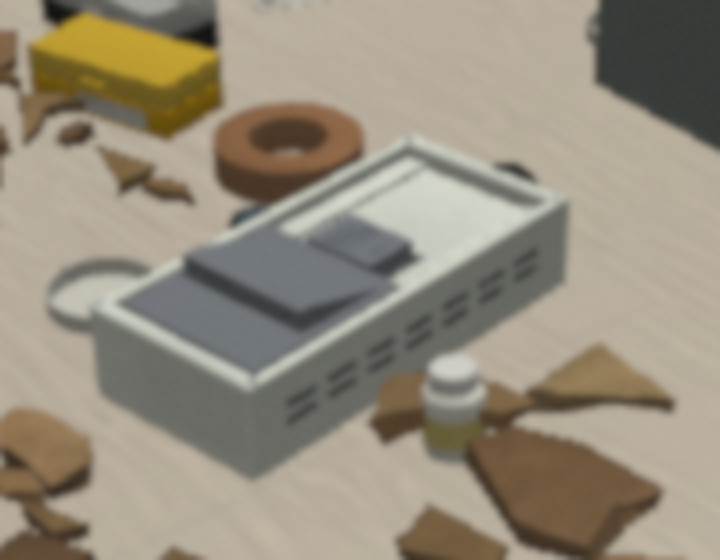

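The top view has two candidates for the cover. The grey stepped plate on the white unit at (249,220), with the grey tab at (246,183), matches the description. The green plate at (398,243) is the look-alike. The crop confirms the grey one. Next I fit the unit's pose from its corners in both views.

```bash
python3 - <<'E'
from h import *
from scipy.optimize import least_squares
s=arm.get_image('scene');t=arm.get_image('top')
c=lambda x,y,z=62:[x,y,z]
P=[(t,216,140,c(132,60)),(t,265.3,134.5,c(132,-60)),(t,280.3,244.7,c(-124,-60)),(t,228.3,250.7,c(-124,60)),
(s,253,236.3,c(-124,-60)),(s,214.5,218,c(-124,60)),(s,331.8,190.8,c(132,-60)),(s,292.5,174.3,c(132,60))]
def W(q,X):
    x,y,a=q; X=np.atleast_2d(X).astype(float); return np.c_[x+X[:,0]*np.cos(a)-X[:,1]*np.sin(a),y+X[:,0]*np.sin(a)+X[:,1]*np.cos(a),X[:,2]]
def f(q,PP): return np.concatenate([(proj(p,W(q,X))[0]-[u,v]) for p,u,v,X in PP])
for n,PP in [('both',P),('top',P[:4]),('scene',P[4:])]:
    r=least_squares(f,[590,105,0.1],args=(PP,)); print(n,r.x.round(3),r.fun.round(1))
r=least_squares(f,[590,105,0.1],args=(P,)); q=r.x
print('tab',W(q,[21,0,61]),'step',W(q,[-70,0,68]))
print(proj(t,W(q,[[21,0,61],[-70,0,68],[0,0,61],[21,24,61],[21,-24,61]])))
for n in ['dish','glue_b','loupe','sherd_a','sherd_b']:
  print(n,[(np.round(r['centre']),round(r['conf'],2)) for r in arm.look_for(n,t)[:4]])
E
```

```text
both [5.84579e+02 1.04749e+02 1.63000e-01] [-1.8 -0.8  1.5 -2.   2.2 -0.5 -0.9  1.1 -0.7  2.1 -2.6 -0.9  1.  -1.1
  0.5 -0.7]
top [5.83523e+02 1.05244e+02 1.55000e-01] [-1.7 -0.6  1.8 -1.4  1.5  0.3 -1.6  1.5]
scene [5.85762e+02 1.04639e+02 1.73000e-01] [ 0.6  2.1 -1.9 -0.8  1.1 -1.6  0.3 -0.9]
tab [[605.30099364 108.15261411  61.        ]] step [[515.50452294  93.40155141  68.        ]]
[[246.69755868 183.35277466]
 [251.70005191 223.1381    ]
 [247.87805824 192.51816906]
 [235.96246463 184.77426184]
 [257.41137594 181.93410485]]
dish [(array([508., 231.,   3.]), 0.97), (array([635., 118.,  54.]), 0.48)]
glue_b [(array([570.,  -4.,  47.]), 0.52)]
loupe [(array([609., 215.,  29.]), 0.61), (array([664., -18.,  17.]), 0.39), (array([638., 116.,  55.]), 0.22)]
sherd_a [(array([399., 114.,  18.]), 0.92), (array([663., -21.,  14.]), 0.71)]
sherd_b [(array([399., 114.,  18.]), 0.92), (array([663., -21.,  14.]), 0.71)]
```

```bash
python3 - <<'E'
from h import *
s=arm.get_image('scene');t=arm.get_image('top')
print('lamp',ray(s,196,110,0),'boxfoot',ray(t,200,68,0),ray(t,345,76,0),ray(s,340,158,0), 'boxtop near corner z300', ray(s,345,65,300))
E
```

```text
lamp [819.54547309 846.5467033    0.        ] boxfoot [909.60740546 239.76972585   0.        ] [ 899.83803385 -121.13573745    0.        ] [ 9.36599447e+02  2.64497295e+02 -1.13686838e-13] boxtop near corner z300 [843.08352703 165.29558884 300.        ]
```

Emit:
{"method": "play_rows", "body": {"moves": [[[0.2,-0.2,0],0.2,1],[[0.4,-0.4,0],0.4,1],[[0.6,-0.6,0],0.6,1],[[0.75,-0.8,0],0.8,1],[[0.75,-0.85,0],0.82,1],[[0.75,-0.85,0],0.82,1]]}}

```text
clock: 2.25
position: [391.0, 345.3, 405.0]
ee_rot: [0.997, 0.08, 0.0, -0.0]
contact_force: [0.5, 0.9, -0.9]
gripper_width: 0.1
```

Emit:
{"method": "play_rows", "body": {"moves": [[[0.15,-0.2,-0.03],0,1],[[0.3,-0.4,-0.06],0,1],[[0.4,-0.6,-0.1],0,1],[[0.46,-0.8,-0.12],0,1],[[0.46,-0.83,-0.12],0,1],[[0.46,-0.83,-0.12],0,1]]}}

```text
clock: 3.0
position: [529.4, 93.7, 368.5]
ee_rot: [0.997, 0.078, -0.0, 0.0]
contact_force: [0.5, -0.6, -0.1]
gripper_width: -0.1
```

```bash
python3 - <<'E'
from h import *
p=arm.get_image('wrist'); save(p,'w1'); print(arm.read_state()['position'],p['xyz'])
q=(584.6,104.7,.163)
import pickle; pickle.dump(p,open('w1.pkl','wb'))
c,s=np.cos(q[2]),np.sin(q[2])
for n,X in dict(tab=[[3,24,61],[39,24,61],[39,-24,61],[3,-24,61]],cov=[[0,50,61],[0,-50,61]],step=[[-70,44,75],[-70,-44,75]],rim=[[132,60,62],[132,-60,62]]).items():
    X=np.array(X); print(n,proj(p,np.c_[q[0]+c*X[:,0]-s*X[:,1],q[1]+s*X[:,0]+c*X[:,1],X[:,2]]).round())
E
```

```text
[529.21273539  95.01972479 368.85984194] [610.2740663  106.84075987 339.31300732]
tab [[255. 128.]
 [253.  81.]
 [315.  80.]
 [314. 127.]]
cov [[224. 132.]
 [345. 131.]]
step [[233. 217.]
 [337. 217.]]
rim [[196. -63.]
 [369. -64.]]
```

View pics/w1.png

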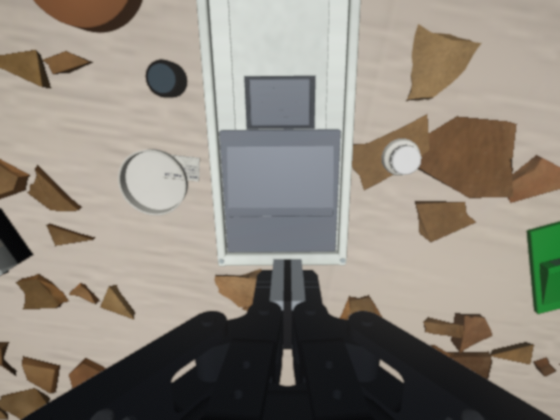

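The wrist view shows the tab at (281,103), the cover between columns 219 and 341, and the step face at row 215. The fit agrees to about 3 mm, so I shift it +2.5 mm in y. Next I move above the tab with the jaws shut.

Emit:
{"method": "play_rows", "body": {"moves": [[[0.1,0.02,-0.1],0,1],[[0.25,0.05,-0.2],0,1],[[0.253,0.052,-0.3],0,1],[[0.253,0.052,-0.39],0,1],[[0.253,0.052,-0.39],0,1],[[0.253,0.052,-0.39],0,1]]}}

```text
clock: 3.8
position: [605.5, 111.6, 253.3]
ee_rot: [0.997, 0.079, 0.001, -0.0]
contact_force: [0.7, -0.2, -0.1]
gripper_width: -0.0
```

```bash
python3 - <<'E'
from h import *
p=arm.get_image('scene'); st=arm.read_state(); print(st['position'],st['contact_force'],st['ee_rot'])
a=p['pixels'][110:250,190:370]; cv2.imwrite('pics/s2.png',cv2.resize(a[:,:,::-1],None,fx=4,fy=4))
E
```

```text
[605.53219694 111.41688139 253.64212616] [ 0.37105629 -0.02841247 -0.20436833] [ 9.96861047e-01  7.91556702e-02  1.51886514e-03 -3.53819091e-04]
```

View pics/s2.png

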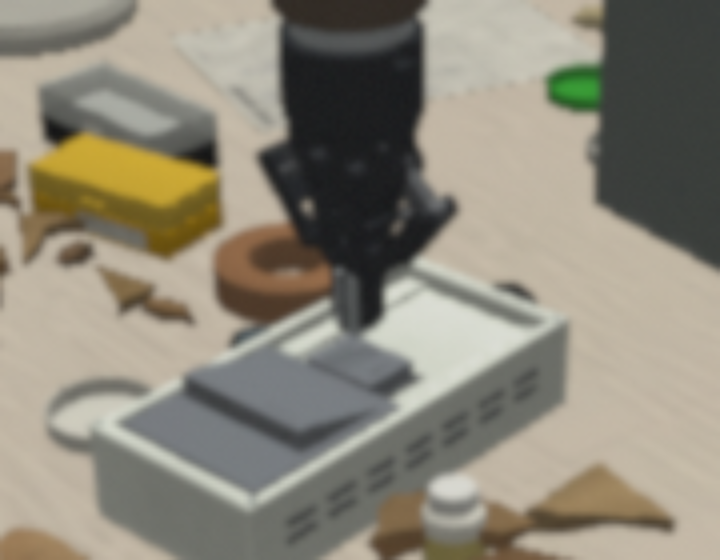

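The fingertips stand above the tab in the scene crop, at (360,325) there. I press slowly.

Emit:
{"method": "play_rows", "body": {"moves": [[[0,0,-0.03],0,1],[[0,0,-0.05],0,1],[[0,0,-0.065],0,1],[[0,0,-0.075],0,1],[[0,0,-0.085],0,1],[[0,0,-0.095],0,1],[[0,0,-0.1],0,1],[[0,0,-0.1],0,1],[[0,0,-0.1],0,1]]}}

```text
clock: 4.97
position: [605.4, 111.4, 224.5]
ee_rot: [0.997, 0.079, 0.001, -0.0]
contact_force: [-3.4, -0.8, 7.3]
gripper_width: 0.0
```

Emit:
{"method": "play_rows", "body": {"moves": [[[0,0,-0.004],0,1],[[0,0,-0.007],0,1],[[0,0,-0.01],0,1],[[0,0,-0.01],0,1],[[0,0,-0.01],0,1]]}}

```text
clock: 5.6
position: [605.3, 111.5, 224.4]
ee_rot: [0.997, 0.08, 0.002, 0.0]
contact_force: [-6.8, 0.2, 16.3]
gripper_width: -0.1
```

At 16 N it moves no further, with the tip at 51.4 mm, so the tab is against its stop. I lift off and go to the front side of the step.

Emit:
{"method": "play_rows", "body": {"moves": [[[0,0,0.05],0,1],[[0,0,0.2],0,1],[[-0.05,-0.01,0.2],0,1],[[-0.2,-0.03,0.2],0,1],[[-0.36,-0.06,0.2],0,1],[[-0.36,-0.06,0.15],0,1],[[-0.36,-0.06,0.12],0,1],[[-0.36,-0.06,0.12],0,1]]}}

```text
clock: 6.6
position: [497.8, 93.6, 259.8]
ee_rot: [0.997, 0.08, 0.001, 0.0]
contact_force: [-0.2, 0.1, -0.2]
gripper_width: 0.0
```

```bash
python3 - <<'E'
from h import *
p=arm.get_image('scene'); st=arm.read_state(); print(st['position'],st['contact_force'],st['ee_rot'])
a=p['pixels'][110:250,190:370]; cv2.imwrite('pics/s3.png',cv2.resize(a[:,:,::-1],None,fx=4,fy=4))
p=arm.get_image('wrist'); save(p,'w3')
E
```

```text
[498.01110783  93.66370669 260.15524685] [0.57395575 0.73470732 0.84122858] [9.96810811e-01 7.97800181e-02 1.82668750e-03 1.41361172e-04]
```

View pics/s3.png

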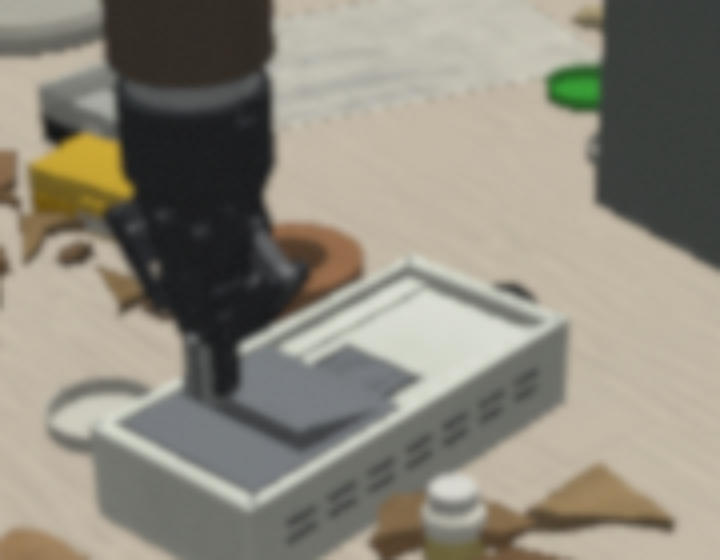

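View pics/w3.png

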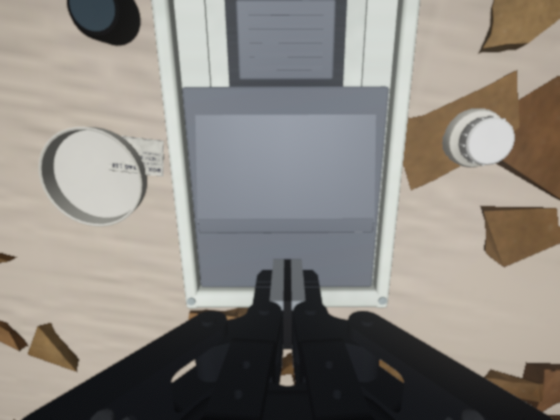

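The tab is now flush at wrist px (285,40). The finger column 287 is in line with the cover's middle at 285, and the tip is over the flat plate before the step face at row 232. I lower the tip to mid-step height.

Emit:
{"method": "play_rows", "body": {"moves": [[[0,0,-0.03],0,1],[[0,0,-0.05],0,1],[[0,0,-0.068],0,1],[[0,0,-0.068],0,1],[[0,0,-0.068],0,1]]}}

```text
clock: 7.32
position: [498.2, 93.7, 240.1]
ee_rot: [0.997, 0.08, 0.002, 0.0]
contact_force: [0.4, 0.1, -0.1]
gripper_width: -0.1
```

Emit:
{"method": "play_rows", "body": {"moves": [[[0.016,0.003,0],0,1],[[0.033,0.005,0],0,1],[[0.05,0.008,0],0,1],[[0.066,0.011,0],0,1],[[0.082,0.0135,0],0,1],[[0.099,0.016,0],0,1],[[0.115,0.019,0],0,1],[[0.132,0.0217,0],0,1],[[0.132,0.0217,0],0,1]]}}

```text
clock: 8.45
position: [538.4, 100.4, 240.0]
ee_rot: [0.997, 0.08, 0.003, -0.0]
contact_force: [0.1, -0.6, 0.1]
gripper_width: -0.1
```

```bash
python3 - <<'E'
from h import *
p=arm.get_image('scene'); st=arm.read_state(); print(st['position'],st['contact_force'],st['ee_rot'])
a=p['pixels'][110:250,190:370]; cv2.imwrite('pics/s4.png',cv2.resize(a[:,:,::-1],None,fx=4,fy=4))
p=arm.get_image('wrist'); save(p,'w4')
E
```

```text
[538.13830487 100.36630917 240.04968806] [-0.22650975  0.6350967  -0.55342253] [ 9.96806263e-01  7.98147296e-02  2.62064007e-03 -1.23857405e-04]
```

View pics/s4.png

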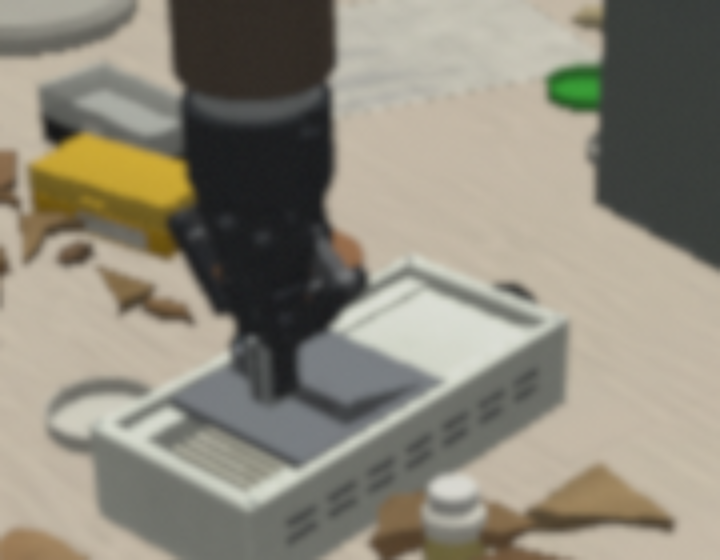

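View pics/w4.png

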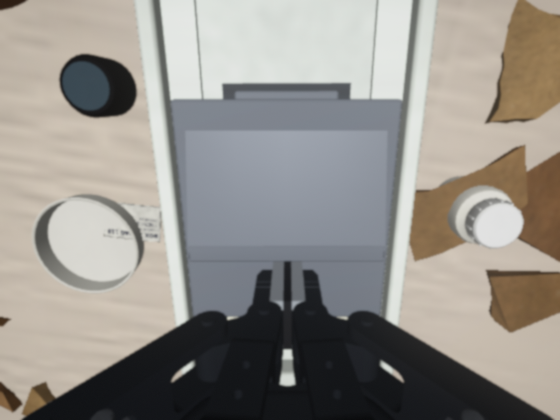

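The cover has slid about 34 mm, over the pressed tab and straight (wrist px: edges 172 and 402, rear edge at row 100). I go on by 76 mm.

Emit:
{"method": "play_rows", "body": {"moves": [[[0.02,0.0033,0],0,1],[[0.045,0.0074,0],0,1],[[0.07,0.0115,0],0,1],[[0.095,0.0156,0],0,1],[[0.12,0.02,0],0,1],[[0.145,0.024,0],0,1],[[0.17,0.028,0],0,1],[[0.195,0.032,0],0,1],[[0.22,0.036,0],0,1],[[0.24,0.0395,0],0,1],[[0.25,0.041,0],0,1],[[0.25,0.041,0],0,1]]}}

```text
clock: 10.05
position: [613.3, 112.7, 240.1]
ee_rot: [0.997, 0.08, 0.003, -0.0]
contact_force: [-0.2, -1.2, -0.8]
gripper_width: -0.1
```

```bash
python3 - <<'E'
from h import *
p=arm.get_image('scene'); st=arm.read_state(); print(st['position'],st['contact_force'],st['ee_rot'])
a=p['pixels'][110:250,190:370]; cv2.imwrite('pics/s5.png',cv2.resize(a[:,:,::-1],None,fx=4,fy=4))
p=arm.get_image('wrist'); save(p,'w5')
q=(584.2,107,.163);c,s=np.cos(q[2]),np.sin(q[2])
for n,X in dict(wall=[[120,0,53],[120,0,62]],covAt=[[100,0,61],[110,0,61],[120,0,61]]).items():
    X=np.array(X); print(n,proj(p,np.c_[q[0]+c*X[:,0]-s*X[:,1],q[1]+s*X[:,0]+c*X[:,1],X[:,2]]).round())
E
```

```text
[613.12156226 112.67083009 240.07883874] [-0.11241775  0.75706833  0.3696224 ] [ 9.96804937e-01  7.98231080e-02  2.85457844e-03 -1.99558867e-04]
wall [[289.  81.]
 [289.  80.]]
covAt [[289. 128.]
 [289. 104.]
 [289.  80.]]
```

View pics/s5.png

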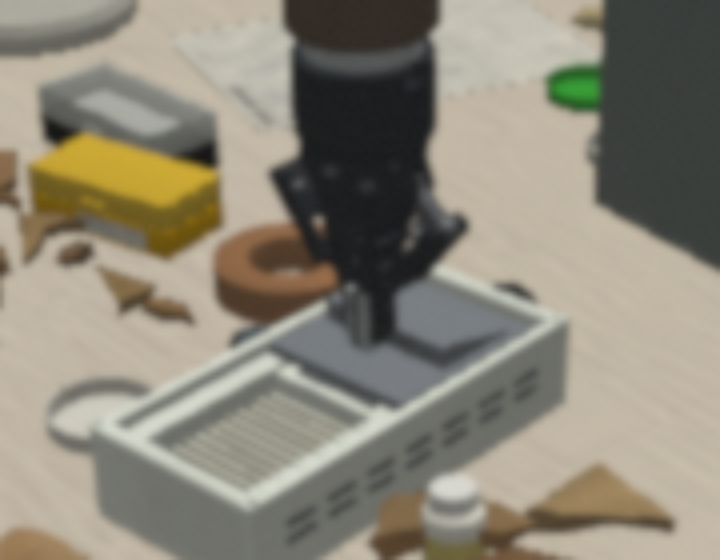

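View pics/w5.png

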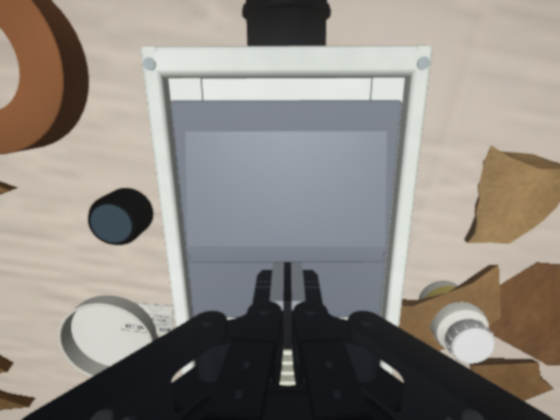

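The wall's inner edge is at row 77 and the cover's edge at row 100, a gap of about 9.5 mm. The cover has therefore moved about 110 mm, and the band is 101–120. I back off and retract upward.

Emit:
{"method": "play_rows", "body": {"moves": [[[-0.02,-0.0033,0],0,1],[[-0.03,-0.005,0],0,1],[[-0.03,-0.005,0.08],0,1],[[-0.03,-0.005,0.25],0,1],[[-0.15,-0.02,0.4],0,1],[[-0.35,-0.05,0.5],0,1],[[-0.35,-0.05,0.5],0,1],[[-0.35,-0.05,0.5],0,1]]}}

```text
clock: 11.15
position: [507.6, 97.6, 390.7]
ee_rot: [0.997, 0.08, 0.004, -0.001]
contact_force: [0.1, -0.4, -0.6]
gripper_width: 0.1
```

```bash
python3 - <<'E'
from h import *
st=arm.read_state(); print(st['clock'],st['position'],st['contact_force'])
p=arm.get_image('wrist'); save(p,'w6')
q=(584.2,107,.163);c,s=np.cos(q[2]),np.sin(q[2])
for x in (-56,0,110,115,120):
    X=np.array([[x,0,61]]); print(x,proj(p,np.c_[q[0]+c*X[:,0]-s*X[:,1],q[1]+s*X[:,0]+c*X[:,1],X[:,2]]).round())
for n in ['cover','dish','glue_b','loupe','sherd_a','tape_roll']:
  print(n,[(np.round(r['centre']),round(r['conf'],2)) for r in arm.look_for(n,p)[:2]])
E
```

```text
11.15 [507.61962804  97.61060367 390.65530071] [ 0.13328949 -0.35590248 -0.61333636]
-56 [[291. 171.]]
0 [[291. 107.]]
110 [[291. -43.]]
115 [[291. -51.]]
120 [[291. -59.]]
cover [(array([ 482., -206.,    9.]), 0.87), (array([628., 116.,  63.]), 0.66)]
dish [(array([508., 234.,   2.]), 0.85), (array([577.,   3.,  50.]), 0.56)]
glue_b [(array([575.,   1.,  48.]), 0.77)]
loupe [(array([611., 215.,  29.]), 0.73), (array([538.,  98.,  50.]), 0.51)]
sherd_a [(array([405., 125.,  16.]), 0.93), (array([659., -20.,  14.]), 0.75)]
tape_roll [(array([648., 274.,  23.]), 0.6)]
```

View pics/w6.png

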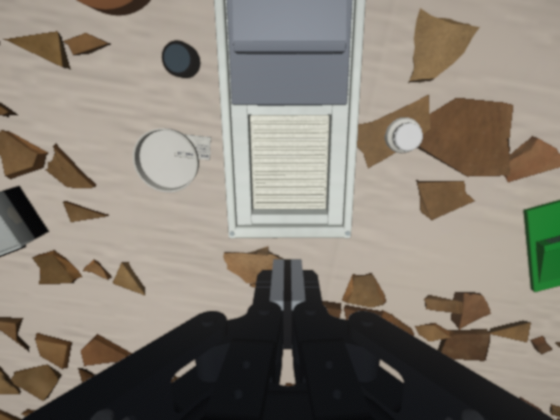

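The bay is fully open: its opening spans rows 113–212, and the cover's front edge at row 104 is at unit x ≈ +1 to +2. The loose things are where they stood, and the arm is clear.

```bash
python3 -c "
from bench import arm
print(arm.job_done()); print(arm.read_state()['clock'])"
```

```text
the job is handed in; nothing more can be done
None
the job is handed in; nothing more can be done
```

The filter bay is fully uncovered and the job is handed in, with the last clock reading at 11.15 s. I pressed the snap tab down to its stop with shut fingertips. Then I pushed the grey cover by its step onto the rear deck, backed off and lifted clear.

- **Tab:** the fingertip stopped at 51.4 mm height, and the force rose from 7 N to 16 N with no further travel. The tab looked flush in the pictures. The cover has hidden it since, so I didn't see it again at the end.
- **Cover:** it slid about 110–112 mm from its seat, putting its origin at about +55 to +57 mm in the unit's frame. The allowed band is 46–70 mm. It looked flat and straight between the guides.
- **Other things:** the final wrist picture found the dish, glue bottle, loupe and the sherds it located within about 12 mm of their first positions.
- **Tape roll:** this check disagreed. The network put the roll about 40 mm from its first position, but only its edge showed in that last picture. The arm never came near it, and I saw no change in the earlier scene pictures.
- **Look-alike:** the green cover was not touched.
- **Position fit:** my first fit of the unit was about 3 mm off against the wrist camera, and I corrected it before pressing.

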